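# Tip the wide caddy's lid open with a fingertip

## Task

Open the widest of the three sorting caddies on the tray for the next tin: press lightly with the fingertips on the middle of the short ribbed heel of its white lid, the end nearer the robot, so that the long flap tips up to at least 30 degrees, then withdraw and leave it standing open. Do not lift the flap from its own side, do not touch the two narrow caddies or their lids, and leave the tin, jar, cap, carton, bottle and can where they stand; nothing is to be picked up.

Things in the scene. Friction and masses are not known exactly. Their poses are not given: they have to be found in the camera images.
- caddy_wide: The wide sorting caddy, the widest of the three; the one to open. Grey box 136 mm wide (y), 212 deep (x), 160 tall, walls 3 mm, fixed in the tray; white lid set in its mouth. Origin under its centre; x towards the flap, heel at the -x end nearer the robot. Hinge along y at x -28, z 157 mm; front wall's inner face at x -103 mm; empty inside, so heel and fingers can sink in.
- lid_wide (a joint): Lid angle, rad: 0 closed, level with the rim; grows as the heel is pressed down and the flap rises; stop at 0.85. A see-saw plate 126 x 199 x 5 mm on a cross hinge: heel reaches 73 mm from the hinge, flap 126 mm. Friction hinge (2 to 3 N at the heel spot): the lid stays at any angle it is left.
- heel_wide (a point): The marked spot to press: middle of the ribbed heel, on the top face of the lid, 47 mm from the hinge towards the robot (heel runs from 0 to 73 mm from the hinge), closed about 166 mm above the work surface. Moves with the lid; its axes are the lid's (z out of the top face, x to the flap end).
- caddy_narrow_a: One of the two narrow sorting caddies; leave alone. Grey box 88 mm wide (y), 212 deep (x), 160 tall, walls 3 mm, fixed in the tray; white lid set in its mouth. Origin under its centre; x towards the flap, heel at the -x end nearer the robot. Hinge along y at x -28, z 157 mm; front wall's inner face at x -103 mm; empty inside, so heel and fingers can sink in.
- lid_narrow_a (a joint): Lid angle, rad: 0 closed, level with the rim; grows as the heel is pressed down and the flap rises; stop at 0.85. A see-saw plate 78 x 199 x 5 mm on a cross hinge: heel reaches 73 mm from the hinge, flap 126 mm. Friction hinge (2 to 3 N at the heel spot): the lid stays at any angle it is left. May start ajar.
- flap_narrow_a (a point): Middle of the far edge region of that lid's long flap, on its top face, 120 mm from the hinge; moves with the lid.
- caddy_narrow_b: The other narrow sorting caddy; leave alone. Grey box 88 mm wide (y), 212 deep (x), 160 tall, walls 3 mm, fixed in the tray; white lid set in its mouth. Origin under its centre; x towards the flap, heel at the -x end nearer the robot. Hinge along y at x -28, z 157 mm; front wall's inner face at x -103 mm; empty inside, so heel and fingers can sink in.
- lid_narrow_b (a joint): Lid angle, rad: 0 closed, level with the rim; grows as the heel is pressed down and the flap rises; stop at 0.85. A see-saw plate 78 x 199 x 5 mm on a cross hinge: heel reaches 73 mm from the hinge, flap 126 mm. Friction hinge (2 to 3 N at the heel spot): the lid stays at any angle it is left. May start ajar.
- flap_narrow_b (a point): Middle of the far edge region of that lid's long flap, on its top face, 120 mm from the hinge; moves with the lid.
- tray: Beige plastic pull-out tray, 520 (x) x 620 (y) x 35 mm, floor and walls 6 mm, fixed; origin under its centre. The caddies stand in a row along its y.
- tin: Rinsed steel food tin, 75 mm across, 110 mm tall, open top, standing loose in the tray between the robot and the caddies; origin under its centre.
- jar: Empty brown glass jar, 72 mm across, 112 mm tall, in the same row; origin under its centre.
- cap: Black plastic bottle cap, 31 mm across, 14 mm tall, in the same row; origin under its centre.
- carton: Small cardboard carton, 60 x 60 x 112 mm, in the same row; origin under its centre.
- pet_bottle: Clear PET bottle without cap, 62 mm across, 205 mm tall, standing behind the caddies; origin under its centre.
- drink_can: Aluminium drink can, 60 mm across, 115 mm tall, behind the caddies; origin under its centre.

How it is judged:
By the outcome, as a careful person would: the job done as asked, in the order asked, and still so for the second after the job is handed in, with the robot touching nothing.
It also fails if it takes over 32 s, if anything falls off the work surface, if the arm or the gripper's body presses on something with over 40 N, if the wrist force passes 120 N, or if a joint passes its speed limit or range.

## Robot

A 7-joint arm with a two-finger parallel gripper is mounted at the origin on the work surface. World frame = base frame: x ahead of the robot, y to its left, z up, the work surface at z = 0. Lengths are in m, angles in rad, forces in N, time in s.
With the tool pointing down it reaches from about 0.425 to 0.875 m from the base axis. Payload 4.7 kg.
Tool frame: the origin (TCP) lies between the finger pads; the fingertips stand 14 mm ahead of it and the grasp point (between the pads) lies 5 mm behind it; z points along the fingers, y is the line along which they close (so a half turn about z gives the same grasp; the last joint's range is limited). The gripper opens to 87 mm and grips with 3 to 60 N. Pads are 19 mm wide; open, the fingers measure 117 mm over their backs; the gripper's body (75 mm by 190 mm) begins 51 mm behind the grasp point.
Start: joints at [-1.119, 0.321, -0.07, 1.45, 0.023, 1.371, -0.057], TCP at [0.276, 0.589, 0.237] pointing down, gripper open.
Joint ranges: [-2.86, 2.86], [-0.3, 2.09], [-1.38, 1.24], [0.06, 2.45], [-1.56, 4.7], [0.09, 2.05], [-2.69, 2.69]. Speed limits (rad/s): [2.57, 2.57, 3.14, 3.14, 3.14, 3.14, 3.14].

## Interface

Orientations are given as a rotation vector (axis times angle).
In Python, from bench import ctrl gives the robot as it stands.
- The arm moves only by the tool step_arm, never from a script. Its argument "commands" is a list of rows, each an object with "travel": the shift along the tool's x, y, z in m, a list of three; "turn": the turn, a rotation vector about the tool's x, y, z in degrees, a list of three. A call has 1 to 5 rows; each row is the pose to reach, as a shift and turn from the pose commanded when the call began, along the tool's axes at that moment; what a row does not reach only later rows make up. A row lasts 1/10 s, in which the tool goes at most 50 mm and 8.59 degrees, less where a joint would pass 70% of its speed; a pose out of reach is approached as far as the arm can. A call with a gripper value outside its range is refused whole. "gripper" is the opening, from 0 (shut) to 1 (fully open), set as the call begins (left out, the last holds). The fingers move at their own pace and stop on an object; "force" is the grip in N (left out, the last holds). Time passes only in rows, so rows that repeat a pose let the fingers close. It gives the time, the measured TCP pose, the force, the opening and the grip force at its end, in the units of the state.
- ctrl.get_state(): the state, without advancing time (a new reading comes with each control period).
- ctrl.get_image(name): name is "scene" or "top" or "wrist"; returns the picture (420x560x3 uint8, red, green, blue); there is no depth.
- ctrl.camera_model(name): a dict with "fx", "fy", "cx", "cy" (pixels), "k1" (the pictures are not rectified: a ray, as slopes to the right and down, at radius r is drawn at 1 + k1 r^2 times it, then the intrinsics apply), "R" (3x3) and "t" (3): a world point X has camera coordinates R X + t; the wrist camera has in their place "T_tool_cam" (4x4, takes a point from camera to tool coordinates, whose origin is the TCP and whose axes are the flange's). Camera axes: x right, y down, z forward; pixel columns grow to the right and rows downward; lengths in m; the calibration is good to about 2 mm. A picture is of the moment at which its call begins: read the wrist's pose just before it. camera_model takes no time and is no camera call.
- ctrl.close_job(): hands the job in; it is judged then, once.
The state is a dict: "time": time; "joint_positions": joint angles; "qd": joint speeds; "joint_torque": joint torques, N m; "position": TCP position; "tool_rot": TCP orientation; "ft_force": force on the tool from outside, world axes, zero at the start; "torque": the same for the moment, N m; "grip_width": opening from 0.0 (shut) to 1.0 (fully open); "grip_force": force on a finger pad.
Only numpy, scipy, OpenCV 4.12 (cv2) and the standard library are available. Lean on these libraries where they do the work, as an engineer would, in place of code of your own. Each camera call takes 0.05 s, during which the arm holds its last target. There are 200 camera calls.

## Working session

There is one attempt and no reset: what is moved stays moved. The work goes in short steps, Python scripts to look and compute and a tool call to move; the robot and the scene stay as the last step left them, time stands still between calls to the robot, and variables do not carry over. Pictures are saved under pics/ and viewed, at most 10 in all, crops included, and the job is handed in when it is done.

Besides the shell and the picture viewer there is one more tool, called after ">>>" as name([rows], argument=value, ...), one row to a line, values as JSON. step_arm: Moves the arm, as the interface text tells. Its arguments: {"type":"object","properties":{"commands":{"type":"array"},"gripper":{"type":"number"},"force":{"type":"number"}},"required":["commands"]}

```bash
mkdir -p pics; python3 - <<'E'
from bench import ctrl
import cv2
s=ctrl.get_state();print(s)
for n in("scene","top"):
    cv2.imwrite(f"pics/{n}0.png",ctrl.get_image(n)[:,:,::-1]);print(n,ctrl.camera_model(n))
print(ctrl.camera_model("wrist"))
E
```

```text
{'time': 0.0, 'joint_positions': array([-1.11890658,  0.32183788, -0.07007286,  1.4516469 ,  0.02264411,
        1.37077169, -0.05694655]), 'qd': array([-6.07772469e-04, -7.11227845e-04, -2.63677239e-04,  2.13725150e-04,
        1.51480979e-04,  2.19720742e-05,  5.95704896e-04]), 'joint_torque': array([-3.73310002e-05, -4.91282988e+01, -4.03929306e-01, -3.12531388e+01,
       -6.40424690e-02,  4.35093138e-02,  1.66163468e-04]), 'position': array([0.2754098 , 0.5882114 , 0.23546583]), 'tool_rot': array([-6.82170832e-01, -3.06635906e+00,  2.91859561e-03]), 'ft_force': array([ 0.58039099,  1.06780001, -0.44867653]), 'torque': array([0.03409685, 0.03923486, 0.03675745]), 'grip_force': 0.0, 'grip_width': 0.996503932044143}
scene {'fx': 422.4233347287567, 'fy': 422.4233347287567, 'cx': 280.11229252004495, 'cy': 203.91622483381929, 'k1': 0.01900722574892239, 'R': array([[-0.91643274, -0.40017024, -0.00384825],
       [-0.32773639,  0.75600032, -0.56661484],
       [ 0.22965167, -0.51800318, -0.8239738 ]]), 't': array([0.53693682, 0.2701605 , 0.79479295])}
top {'fx': 542.8923842282009, 'fy': 542.8923842282009, 'cx': 274.21859474511007, 'cy': 206.84691704162412, 'k1': -0.07188024875526762, 'R': array([[-0.00559102, -0.99997972, -0.00304925],
       [-0.98299146,  0.00605574, -0.18355142],
       [ 0.18356616,  0.00197115, -0.98300538]]), 't': array([0.02045426, 0.5730162 , 1.32056872])}
{'fx': 377.5359810398336, 'fy': 377.5359810398336, 'cx': 276.8760235027033, 'cy': 205.82122689262297, 'k1': 0.013188955413391287, 'T_tool_cam': array([[-6.15394759e-04, -9.70179747e-01, -2.42385807e-01,
         6.55236743e-02],
       [ 9.99999788e-01, -6.48137570e-04,  5.53469492e-05,
        -1.63330483e-04],
       [-2.10795837e-04, -2.42385721e-01,  9.70179941e-01,
        -1.49303485e-01],
       [ 0.00000000e+00,  0.00000000e+00,  0.00000000e+00,
         1.00000000e+00]])}
```

View pics/top0.png

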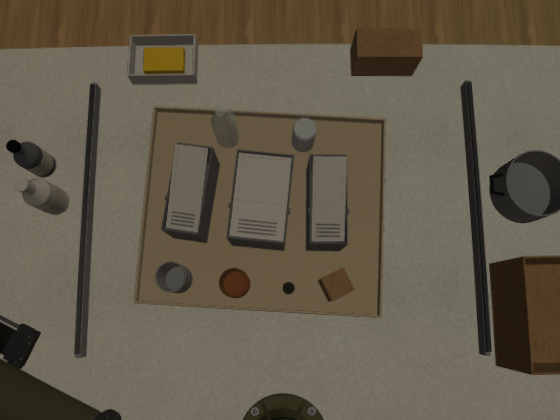

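View pics/scene0.png

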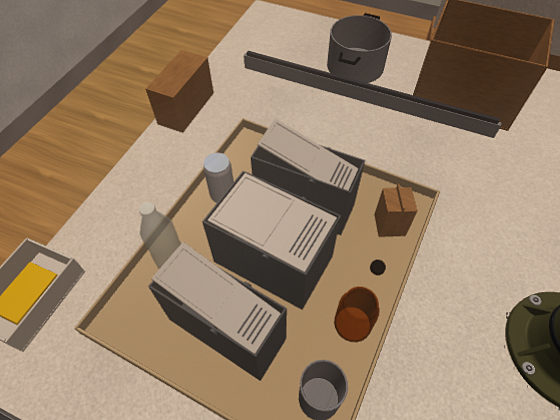

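The top view shows the wide caddy in the middle of the row, with its lid spanning about (237,152) to (290,241) and its ribs near (258,228). The narrow caddies are on either side at about (190,190) and (327,200). The tin, jar, cap and carton stand along rows 270–285. In the scene view, the wide lid looks closed and at least the far narrow lid looks ajar.

```bash
cat > h.py <<'E'
import numpy as np, cv2
from scipy.spatial.transform import Rotation as Ro
from bench import ctrl
def cam(name,s=None):
    m=ctrl.camera_model(name); K=np.array([[m['fx'],0,m['cx']],[0,m['fy'],m['cy']],[0,0,1]])
    if name=='wrist':
        T=np.eye(4);T[:3,:3]=Ro.from_rotvec(s['tool_rot']).as_matrix();T[:3,3]=s['position'];T=np.linalg.inv(T@m['T_tool_cam']);R,t=T[:3,:3],T[:3,3]
    else: R,t=m['R'],m['t']
    return K,np.array([m['k1'],0,0,0]),R,t
def ray(px,c,z):
    K,d,R,t=c; n=cv2.undistortPoints(np.array(px,float).reshape(-1,1,2),K,d)[:,0]
    v=np.c_[n,np.ones(len(n))]@R; o=-R.T@t
    return o+v*((z-o[2])/v[:,2:])
def proj(X,c):
    K,d,R,t=c; return cv2.projectPoints(np.array(X,float).reshape(-1,3),cv2.Rodrigues(R)[0],t,K,d)[0][:,0]
E
python3 - <<'E'
from h import *
im=cv2.imread('pics/top0.png')
print(im[190,262],im[195,292],im[228,258],im[130,262])
g=im.min(2); m=((g>95)).astype(np.uint8); m[:145]=0;m[250:]=0;m[:,:155]=0;m[:,355:]=0
m=cv2.morphologyEx(m,cv2.MORPH_CLOSE,np.ones((7,7)))
m=cv2.morphologyEx(m,cv2.MORPH_OPEN,np.ones((3,3)))
C=cam('top')
for c in cv2.findContours(m,0,2)[0]:
    if cv2.contourArea(c)<800: continue
    b=cv2.boxPoints(cv2.minAreaRect(c)); P=ray(b,C,.166)
    q=ray(cv2.approxPolyDP(c,6,True)[:,0],C,.166)
    print(b.round(1).tolist(),P.round(3)[:,:2].tolist(),np.linalg.norm(P-np.roll(P,1,0),axis=1).round(3),P.mean(0).round(3),'poly',q[:,:2].round(3).tolist())
# tin etc. heights/loc and tray corners
print('tray rim',ray([[155,110],[385,121],[381,316],[136,303]],C,.035).round(3).tolist())
print('row',ray([[174,270],[235,275],[288,287],[337,278]],C,.11).round(3).tolist())
E
```

```text
[ 93 106 114] [ 65  87 101] [80 90 97] [63 85 99]
tray rim [[0.842, 0.334, 0.035], [0.806, -0.278, 0.035], [0.299, -0.247, 0.035], [0.334, 0.364, 0.035]]
row [[0.411, 0.256, 0.11], [0.399, 0.111, 0.11], [0.37, -0.015, 0.11], [0.39, -0.131, 0.11]]
```

```bash
python3 - <<'E'
from h import *
im=cv2.imread('pics/top0.png')
m=(im[:,:,0]>76).astype(np.uint8); m[:142]=0;m[250:]=0;m[:,:155]=0;m[:,355:]=0
m=cv2.morphologyEx(m,cv2.MORPH_CLOSE,np.ones((7,7)))
m=cv2.morphologyEx(m,cv2.MORPH_OPEN,np.ones((3,3)))
C=cam('top')
v=im.copy()
for c in cv2.findContours(m,0,2)[0]:
    if cv2.contourArea(c)<800: continue
    b=cv2.boxPoints(cv2.minAreaRect(c)); P=ray(b,C,.166)
    cv2.polylines(v,[b.astype(int)],1,(0,0,255),1)
    print(b.round(1).tolist(),P.round(3)[:,:2].tolist(),np.linalg.norm(P-np.roll(P,1,0),axis=1).round(3),P.mean(0).round(3))
cv2.imwrite('pics/top1.png',cv2.resize(v[130:260,150:370],None,fx=3.5,fy=3.5))
E
```

```text
[[311.20001220703125, 240.0], [313.20001220703125, 155.3000030517578], [346.3999938964844, 156.0], [344.5, 240.6999969482422]] [[0.474, -0.068], [0.675, -0.076], [0.673, -0.154], [0.472, -0.144]] [0.076 0.201 0.079 0.201] [ 0.574 -0.11   0.166]
[[229.3000030517578, 235.10000610351562], [237.8000030517578, 152.1999969482422], [291.20001220703125, 157.60000610351562], [282.70001220703125, 240.60000610351562]] [[0.487, 0.121], [0.684, 0.102], [0.67, -0.024], [0.473, -0.002]] [0.123 0.198 0.127 0.198] [0.578 0.049 0.166]
[[165.0, 227.60000610351562], [174.89999389648438, 143.6999969482422], [207.5, 147.60000610351562], [197.6999969482422, 231.39999389648438]] [[0.505, 0.27], [0.706, 0.252], [0.696, 0.174], [0.496, 0.194]] [0.077 0.202 0.079 0.201] [0.601 0.222 0.166]
```

View pics/top1.png

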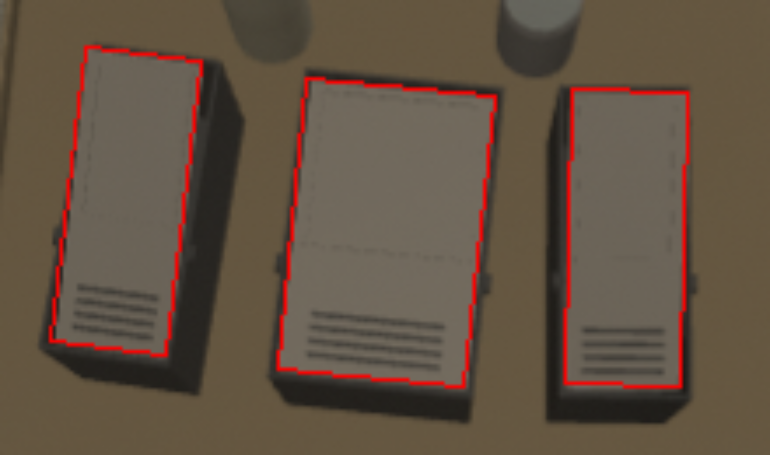

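The rectangles fit the lids, and the wide one measures 125 × 198 mm as expected. Its heel spot is about (0.506, 0.057), with yaw -5.9°. Next I work out the move to a point above it.

```bash
cat >> h.py <<'E'
def tgt(p,yaw,tilt=0):
    # tool x toward robot (world angle 180+yaw), z down
    a=np.radians(yaw); X=-np.array([np.cos(a),np.sin(a),0]); Z=np.array([0,0,-1.])
    return np.array(p),np.c_[X,np.cross(Z,X),Z]@Ro.from_euler('y',tilt,degrees=True).as_matrix()
def delta(p,yaw,tilt=0,s=None):
    s=s or ctrl.get_state(); R=Ro.from_rotvec(s['tool_rot']).as_matrix(); P,Q=tgt(p,yaw,tilt)
    return (R.T@(P-s['position'])*1000).round(1), Ro.from_matrix(R.T@Q).as_rotvec(degrees=True).round(2)
E
python3 - <<'E'
from h import *
print(delta([.506,.057,.265],-5.9))
E
```

```text
(array([-434.1, -383.4,  -28.7]), array([-1.000e-01, -1.000e-02, -1.919e+01]))
```

>>> step_arm([
  {"travel": [-31, -27, -10], "turn": [0, 0, 0]},
  {"travel": [-62, -55, -20], "turn": [0, 0, 0]},
  {"travel": [-93, -82, -29], "turn": [0, 0, 0]},
  {"travel": [-124, -110, -29], "turn": [0, 0, 0]},
  {"travel": [-155, -137, -29], "turn": [0, 0, 0]},
], gripper=0)

```text
time: 0.6
position: [0.3736, 0.3624, 0.2874]
tool_rot: [0.682, 3.067, 0.0]
ft_force: [0.3, -0.1, 0.3]
grip_width: 0.637
grip_force: 0.0
```

>>> step_arm([
  {"travel": [-31, -27, 0], "turn": [0, 0, 0]},
  {"travel": [-62, -55, 0], "turn": [0, 0, 0]},
  {"travel": [-93, -82, 0], "turn": [0, 0, 0]},
  {"travel": [-124, -110, 0], "turn": [0, 0, 0]},
  {"travel": [-155, -137, 0], "turn": [0, 0, 0]},
])

```text
time: 1.1
position: [0.473, 0.133, 0.2869]
tool_rot: [-0.682, -3.067, -0.0]
ft_force: [0.0, 0.9, 0.2]
grip_width: 0.173
grip_force: 0.0
```

>>> step_arm([
  {"travel": [-31, -27, 0], "turn": [0, 0, -6]},
  {"travel": [-62, -55, 0], "turn": [0, 0, -12]},
  {"travel": [-93, -82, 0], "turn": [0, 0, -19]},
  {"travel": [-124, -110, 0], "turn": [0, 0, -19]},
  {"travel": [-124, -110, 0], "turn": [0, 0, -19]},
])

```text
time: 1.6
position: [0.5719, -0.0936, 0.2869]
tool_rot: [0.165, 3.137, 0.001]
ft_force: [0.6, 1.5, 0.7]
grip_width: 0.003
grip_force: 0.0
```

I wrote those shifts in mm, but the tool takes metres. Each row was capped at 50 mm, so the arm overshot to (0.572, -0.094) at a safe height of 0.287 with nothing touched. I'll use metres from here.

```bash
python3 - <<'E'
from h import *
print(delta([.506,.057,.265],-5.9))
E
```

```text
(array([ 81.4, 142.9,  22. ]), array([ 0.02,  0.  , -0.14]))
```

>>> step_arm([
  {"travel": [0.02, 0.035, 0], "turn": [0, 0, 0]},
  {"travel": [0.04, 0.07, 0], "turn": [0, 0, 0]},
  {"travel": [0.06, 0.105, 0.01], "turn": [0, 0, 0]},
  {"travel": [0.081, 0.143, 0.022], "turn": [0, 0, 0]},
  {"travel": [0.081, 0.143, 0.022], "turn": [0, 0, 0]},
])

```text
time: 2.1
position: [0.5029, 0.0657, 0.2629]
tool_rot: [-0.15, -3.133, -0.003]
ft_force: [-0.1, 0.2, 0.3]
grip_width: 0.006
grip_force: 0.0
```

```bash
python3 - <<'E'
from h import *
s=ctrl.get_state();im=ctrl.get_image('wrist')[:,:,::-1].copy();print(s['position'],s['ft_force'])
cv2.imwrite('pics/w1.png',im);C=cam('wrist',s)
f=np.array([.197,-.0205,0])/.198;l=np.array([-f[1],f[0],0]);H=np.array([.5525,.052,.166])
for n,X in dict(spot=H-.047*f,edgeL=H-.073*f+.063*l,edgeR=H-.073*f-.063*l,hinge=H).items(): print(n,X.round(3),proj(X,C).round(0))
np.save('C.npy',np.array(0))
t=ctrl.get_image('top')[:,:,::-1];cv2.imwrite('pics/top2.png',t)
E
```

```text
[0.50288261 0.06567119 0.26289014] [-0.06720553  0.18691737  0.31303709]
spot [0.506 0.057 0.166] [[264. 218.]]
edgeL [0.486 0.122 0.166] [[360. 180.]]
edgeR [ 0.473 -0.003  0.166] [[169. 179.]]
hinge [0.552 0.052 0.166] [[264. 282.]]
```

View pics/w1.png

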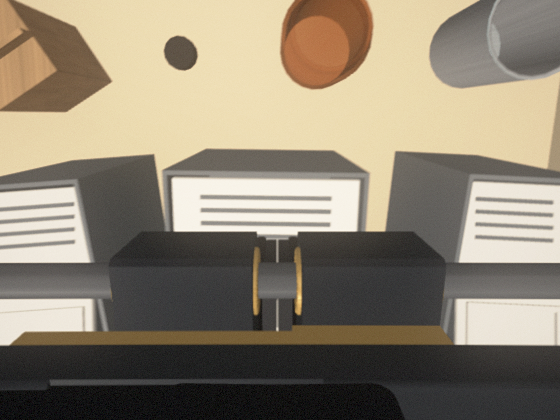

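The wide lid's heel end runs from about (172,178) to (363,178), against a predicted (169..360, 180), so the estimate holds to within 2 mm. I refine the spot to (0.505, 0.058).

```bash
python3 - <<'E'
from h import *
print(ctrl.get_state()['position'],delta([.505,.058,.19],-5.9))
E
```

```text
[0.5055473  0.05971611 0.26453749] (array([ 0.3, -1.7, 74.5]), array([-0.03, -0.05, -0.02]))
```

>>> step_arm([
  {"travel": [0, -0.002, 0.03], "turn": [0, 0, 0]},
  {"travel": [0, -0.002, 0.055], "turn": [0, 0, 0]},
  {"travel": [0, -0.002, 0.072], "turn": [0, 0, 0]},
  {"travel": [0, -0.002, 0.072], "turn": [0, 0, 0]},
  {"travel": [0, -0.002, 0.072], "turn": [0, 0, 0]},
])

```text
time: 2.7
position: [0.5066, 0.0556, 0.1936]
tool_rot: [0.17, 3.137, -0.001]
ft_force: [0.6, 0.4, 0.5]
grip_width: 0.004
grip_force: 0.0
```

>>> step_arm([
  {"travel": [0, 0, 0.004], "turn": [0, 0, 0]},
  {"travel": [0, 0, 0.008], "turn": [0, 0, 0]},
  {"travel": [0, 0, 0.012], "turn": [0, 0, 0]},
  {"travel": [0, 0, 0.015], "turn": [0, 0, 0]},
  {"travel": [0, 0, 0.018], "turn": [0, 0, 0]},
])

```text
time: 3.2
position: [0.5061, 0.0569, 0.1753]
tool_rot: [0.166, 3.137, 0.0]
ft_force: [-0.9, 0.2, 3.6]
grip_width: 0.006
grip_force: 1.6
```

Contact is at 3.6 N, at the expected height. I'll continue pressing slowly.

>>> step_arm([
  {"travel": [0, 0, 0.004], "turn": [0, 0, 0]},
  {"travel": [0, 0, 0.008], "turn": [0, 0, 0]},
  {"travel": [0, 0, 0.011], "turn": [0, 0, 0]},
  {"travel": [0, 0, 0.014], "turn": [0, 0, 0]},
  {"travel": [0, 0, 0.017], "turn": [0, 0, 0]},
])

```text
time: 3.7
position: [0.5059, 0.0569, 0.1578]
tool_rot: [-0.167, -3.137, -0.0]
ft_force: [-0.3, -0.9, 3.2]
grip_width: 0.009
grip_force: 1.3
```

>>> step_arm([
  {"travel": [0, 0, 0.003], "turn": [0, 0, 0]},
  {"travel": [0, 0, 0.006], "turn": [0, 0, 0]},
  {"travel": [0, 0, 0.009], "turn": [0, 0, 0]},
  {"travel": [0, 0, 0.011], "turn": [0, 0, 0]},
  {"travel": [0, 0, 0.011], "turn": [0, 0, 0]},
])

```text
time: 4.2
position: [0.5053, 0.0568, 0.1464]
tool_rot: [-0.166, -3.136, 0.001]
ft_force: [0.2, -0.5, 0.9]
grip_width: 0.007
grip_force: 0.4
```

```bash
python3 - <<'E'
from h import *
im=ctrl.get_image('scene')[:,:,::-1];cv2.imwrite('pics/s2.png',cv2.resize(im[90:400,130:450],None,fx=1.9,fy=1.9))
print(ctrl.get_state()['position'],ctrl.get_state()['ft_force'])
E
```

```text
[0.50534454 0.05675422 0.14641529] [-0.3443436   0.0466561   0.46040763]
```

View pics/s2.png

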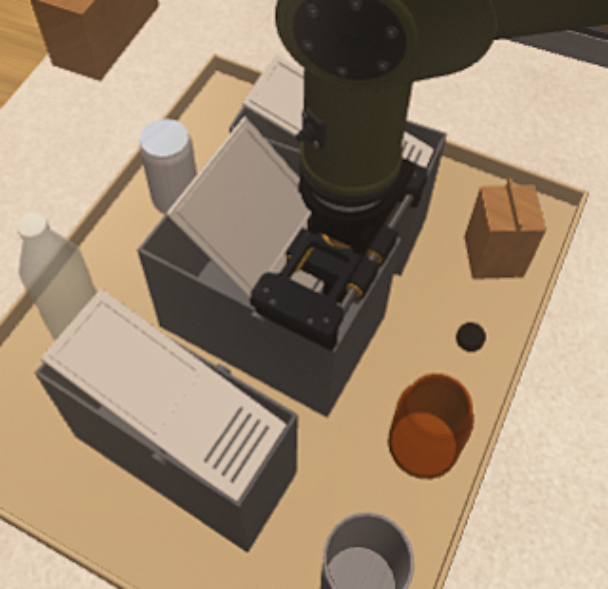

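The crop shows the wide lid's flap well up, with its far edge from about (248,120) to (170,212). The narrow lids and the loose things are undisturbed. I'll withdraw straight up, then check the angle.

>>> step_arm([
  {"travel": [0, 0, -0.01], "turn": [0, 0, 0]},
  {"travel": [0, 0, -0.03], "turn": [0, 0, 0]},
  {"travel": [0, 0, -0.06], "turn": [0, 0, 0]},
  {"travel": [0, 0, -0.1], "turn": [0, 0, 0]},
  {"travel": [0, 0, -0.14], "turn": [0, 0, 0]},
])

```text
time: 4.75
position: [0.5056, 0.0566, 0.2888]
tool_rot: [-0.167, -3.137, 0.0]
ft_force: [0.6, -0.3, 0.7]
grip_width: 0.004
grip_force: 0.0
```

>>> step_arm([
  {"travel": [0.02, 0, -0.01], "turn": [0, 0, 0]},
  {"travel": [0.04, 0, -0.02], "turn": [0, 0, 0]},
  {"travel": [0.06, 0, -0.02], "turn": [0, 0, 0]},
  {"travel": [0.06, 0, -0.02], "turn": [0, 0, 0]},
  {"travel": [0.06, 0, -0.02], "turn": [0, 0, 0]},
])

```text
time: 5.25
position: [0.4466, 0.0631, 0.3076]
tool_rot: [0.166, 3.136, 0.001]
ft_force: [1.0, -0.9, 0.4]
grip_width: 0.003
grip_force: 0.0
```

```bash
python3 - <<'E'
from h import *
im=ctrl.get_image('scene')[:,:,::-1];cv2.imwrite('pics/s3.png',cv2.resize(im[90:400,130:450],None,fx=1.9,fy=1.9))
C=cam('scene');f=np.array([.197,-.0205,0])/.198;l=np.array([-f[1],f[0],0]);H=np.array([.5525,.053,.163])
for d in(25,30,35,40,45):
    a=np.radians(d);X=H+f*(.126*np.cos(a)-.003*np.sin(a))+np.array([0,0,.126*np.sin(a)+.003*np.cos(a)])
    print(d,((proj([X+.063*l,X-.063*l],C)-[130,90])*1.9).round(0).tolist())
s=ctrl.get_state();print(s['time'],s['position'],s['ft_force'])
E
```

```text
25 [[149.0, 222.0], [225.0, 128.0]]
30 [[153.0, 218.0], [229.0, 123.0]]
35 [[157.0, 215.0], [234.0, 119.0]]
40 [[163.0, 212.0], [239.0, 116.0]]
45 [[169.0, 211.0], [246.0, 113.0]]
5.3 [0.44681238 0.06296993 0.30729225] [-0.10314588  0.83807265  0.15174214]
```

View pics/s3.png

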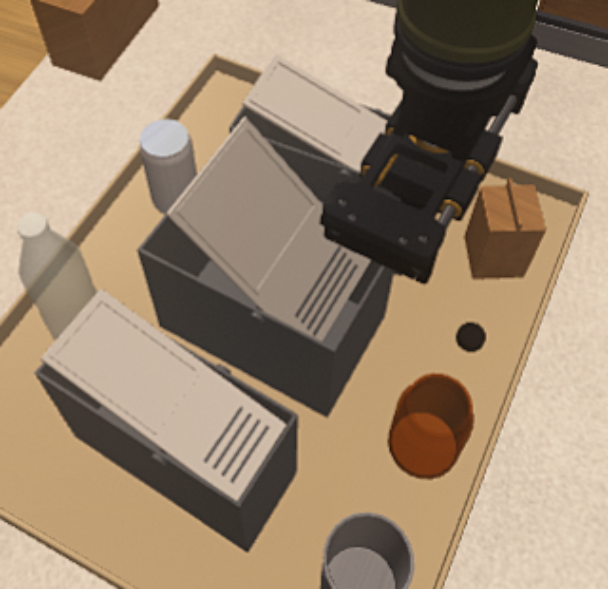

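The flap stands by itself at roughly 40–45°, with its far edge from (170,212) to (248,121). The neighbouring lids and the loose things look unmoved, and the arm is clear of everything.

```bash
python3 -c "
from bench import ctrl
print(ctrl.close_job())"
```

```text
the job is handed in; nothing more can be done
None
```

The wide caddy's lid was pressed open at the heel and stands at roughly 40–45°; the arm is withdrawn and touching nothing, nothing else appears to have moved, and the job is handed in (no verdict shown).

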